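# Put the mixed-up typing reagents back on their colours

### The job

The four blood-typing dropper bottles have been put back on each other's dishes: bring each bottle to the dish of its own cap colour, standing upright about the middle of it, with the empty red dish as a free spot to park one on while you swap them round. Keep the bottles upright all the way, set them down gently without dropping or slamming them, leave the plaster roll where it lies, and in the end the red dish is empty again.

Things in the scene. Friction and masses are not known exactly. Their poses are not given: they have to be found in the camera images.
- blue_bottle: Small amber dropper bottle with a blue cap and rubber teat and a blue stripe on its label. Round and upright: body 25 mm in diameter up to 47 mm, cap and teat above it (about 17 mm) to 80 mm; 18 to 33 g. Origin: centre of its underside; z is its upright axis.
- yellow_bottle: Small amber dropper bottle with a yellow cap and rubber teat and a yellow stripe on its label. Round and upright: body 25 mm in diameter up to 47 mm, cap and teat above it (about 17 mm) to 80 mm; 18 to 33 g. Origin: centre of its underside; z is its upright axis.
- grey_bottle: Small amber dropper bottle with a grey cap and rubber teat and a grey stripe on its label. Round and upright: body 25 mm in diameter up to 47 mm, cap and teat above it (about 17 mm) to 80 mm; 18 to 33 g. Origin: centre of its underside; z is its upright axis.
- green_bottle: Small amber dropper bottle with a green cap and rubber teat and a green stripe on its label. Round and upright: body 25 mm in diameter up to 47 mm, cap and teat above it (about 17 mm) to 80 mm; 18 to 33 g. Origin: centre of its underside; z is its upright axis.
- blue_dish: Shallow round blue bottle dish, fixed to the desk, home of the bottle with the blue cap. 66 mm across, inner floor 4 mm above the desk and about 54 mm across, low lip up to 6.5 mm. Origin: centre of its underside on the desk top; its inner floor is 4 mm above that.
- yellow_dish: Shallow round yellow bottle dish, fixed to the desk, home of the bottle with the yellow cap. 66 mm across, inner floor 4 mm above the desk and about 54 mm across, low lip up to 6.5 mm. Origin: centre of its underside on the desk top; its inner floor is 4 mm above that.
- grey_dish: Shallow round grey bottle dish, fixed to the desk, home of the bottle with the grey cap. 66 mm across, inner floor 4 mm above the desk and about 54 mm across, low lip up to 6.5 mm. Origin: centre of its underside on the desk top; its inner floor is 4 mm above that.
- green_dish: Shallow round green bottle dish, fixed to the desk, home of the bottle with the green cap. 66 mm across, inner floor 4 mm above the desk and about 54 mm across, low lip up to 6.5 mm. Origin: centre of its underside on the desk top; its inner floor is 4 mm above that.
- red_dish: Shallow round red bottle dish, fixed to the desk, the spare one, nobody's home: empty at the start, free for parking. 66 mm across, inner floor 4 mm above the desk and about 54 mm across, low lip up to 6.5 mm. Origin: centre of its underside on the desk top; its inner floor is 4 mm above that.
- plaster_roll: Loose beige roll of sticking plaster lying flat among the dishes, a bystander: 52 mm across, 25 mm high. Origin: centre of its underside.
There are look-alikes about, which are no part of the job. Of the things that look like the blue_dish, take the one that is farthest to the robot's left at the start.

How it is judged (in metres and radians):
At the end, for the whole second after the job is handed in: Each of the four bottles stands at rest in the dish of its own cap colour: its centre within 12 mm of the dish's centre, its underside on the dish's floor (1 to 8 mm above the desk) and its axis within 0.1 rad of vertical. The red dish is thereby empty (horizontal distance between blue_bottle and blue_dish below 0.012 m and z of blue_bottle in the frame of blue_dish between 0.001 and 0.008 m and angle between each of blue_bottle, yellow_bottle, grey_bottle, green_bottle's own z axis and vertical below 0.1 rad and linear speed of each of blue_bottle, yellow_bottle, grey_bottle, green_bottle below 0.02 m/s and horizontal distance between yellow_bottle and yellow_dish below 0.012 m and z of yellow_bottle in the frame of yellow_dish between 0.001 and 0.008 m and horizontal distance between grey_bottle and grey_dish below 0.012 m and z of grey_bottle in the frame of grey_dish between 0.001 and 0.008 m and horizontal distance between green_bottle and green_dish below 0.012 m and z of green_bottle in the frame of green_dish between 0.001 and 0.008 m); the robot touches nothing.
It fails at once if a bottle is tipped over (more than 0.7 rad from upright) (angle between any of blue_bottle, yellow_bottle, grey_bottle, green_bottle's own z axis and vertical above 0.7 rad).
It fails at once if a bottle is dropped or slammed down (faster than 0.6 m/s within 20 mm of the desk) ((height (world z) of blue_bottle below 0.02 m and linear speed of blue_bottle above 0.6 m/s) or (height (world z) of yellow_bottle below 0.02 m and linear speed of yellow_bottle above 0.6 m/s) or (height (world z) of grey_bottle below 0.02 m and linear speed of grey_bottle above 0.6 m/s) or (height (world z) of green_bottle below 0.02 m and linear speed of green_bottle above 0.6 m/s)).
It fails at once if the plaster roll is shifted by more than 20 mm (distance of plaster_roll from where it was at the start of the episode above 0.02 m).
It also fails if it takes over 115 s, if anything falls off the work surface, if the arm or the gripper's body presses on something with over 40 N, if the wrist force passes 120 N, or if a joint passes its speed limit or range.

### The arm

A 6-joint arm with a two-finger parallel gripper is mounted at the origin on a cart in front of the work surface, level with it; the furniture and walls round the work are solid. World frame = base frame: x ahead of the robot, y to its left, z up, the work surface at z = 0. Lengths are in m, angles in degrees, forces in N, time in s.
With the tool pointing down it reaches from about 0.275 to 0.75 m from the base axis. Payload 10.2 kg.
Tool frame: the origin (TCP) lies on the centre line of the jaws, within the pads' length; the fingertips stand 25 mm ahead of it and the grasp point (between the pads) lies 6 mm ahead of it; z points along the fingers, y is the line along which they close (so a half turn about z gives the same grasp; the last joint's range is limited). The gripper opens to 85 mm and grips with 20 to 120 N. Pads are 22 mm wide; open, the fingers measure 114 mm over their backs; the gripper's body (76 mm by 85 mm) begins 54 mm behind the grasp point. The pads swing forward as they close: fully open they stand 13 mm farther back than shut.
Start: joints at [-12.8, 17.928, 85.812, -0, 76.261, -12.8], TCP at [0.525, -0, 0.256] pointing down, gripper open.
Joint ranges: [-168.41, 168.41], [-55.51, 124.54], [10.69, 146.95], [-70.63, 250.63], [1, 178], [-165.06, 165.06]. Speed limits (degrees/s): [136.94, 136.94, 172.46, 180, 180, 180].

### API

Orientations are given as a 3x3 rotation matrix whose columns are the frame's x, y, z axes.
In Python, from rig import read_state, eyes, bot, spot_in, masks_of, tip_of gives the robot as it stands.
- The arm moves only by the tool send_path, called after "Request:" as a command line: name --argument value ..., lists and objects as JSON in quotes. Schema: {"type":"object","properties":{"motion":{"type":"array","items":{"type":"array","items":{"type":"array","items":{"type":"number"},"minItems":6,"maxItems":6},"minItems":1,"maxItems":10},"minItems":1,"maxItems":1},"jaw":{"type":"number"},"clamp_n":{"type":"number"},"only":{"type":"string"},"quiet":{"type":"boolean"},"lines":{"type":"string"}},"required":["motion"],"additionalProperties":false}. motion is a list that holds a single list of rows (three levels of brackets), with 1 to 10 rows, each of 6 numbers: dx, dy, dz in m, then a rotation vector rx, ry, rz in degrees; each row shifts and turns the commanded pose from where the row before left it, along the tool's axes as they then stand; what a row does not reach is not made up. A row lasts 1/8 s, in which the tool goes at most 0.0625 m and 10.7 degrees, less where a joint would pass 70% of its speed; a pose out of reach is approached as far as the arm can. jaw is the finger opening in m, set as the call begins (left out keeps the last). The fingers move at their own pace and stop on an object; clamp_n is the grip in N (left out, the last holds). Time passes only in rows, so rows that do not move let the fingers close. The tool returns the time, the measured TCP pose, the force, the opening and the grip force at its end. only (a regular expression) keeps the lines of the reply that match it, lines (a string "A,B") keeps lines A to B, and quiet returns only ok. Input that does not fit is refused with a message, and nothing moves.
- read_state(): the state, without advancing time (a new reading comes with each control period).
- eyes.camera(name): name is "scene" or "side" or "wrist"; returns a dict with "color" (420x560x3 uint8, red, green, blue), "range_z" (420x560 float32, m along the optical axis (not along the pixel's ray), 0 where there is no reading), "intrinsics" (3x3 intrinsics, pixels), "extrinsics" (4x4, takes a point from world to camera coordinates). Camera axes: x right, y down, z forward; pixel columns grow to the right and rows downward; lengths in m; the calibration is good to about 2 mm. A picture is of the moment at which its call begins.
- bot.sign_off(): hands the job in; it is judged then, once.
Trained networks look in the newest picture that a camera, given by its name, has taken for a name from the list of things; names that differ only in an ending like _2 or _b are one class to them, and where a whole thing is asked for, a point or a joint stands for the part that bears it (a point fixed in the world has none). Each returns a list of dicts, best first, with "conf" (0 to 1); they miss things now and then, are a little off and sometimes report something else, mostly with a low value. They report only what shows in the picture. A call takes as long as a camera call. They do not tell look-alikes from the thing itself.
- spot_in(camera, name): "rect" ([left, top, right, bottom] in pixels, round what is visible of it).
- masks_of(camera, name): "region" (420x560 bool, what is visible of it) and "rect" ([left, top, right, bottom] in pixels, round what is visible of it).
- tip_of(camera, name): "centre" ([column, row] in pixels: a listed point, or the origin of a listed thing).
The state is a dict: "time_s": time; "joints": joint angles; "dq": joint speeds; "joint_torque": joint torques, N m; "ee_pos": TCP position; "orientation": TCP orientation; "ft_force": force on the tool from outside, world axes, zero at the start; "torque": the same for the moment, N m; "finger_gap": finger opening in m; "finger_force": force on a finger pad.
Only numpy, scipy, OpenCV 4.12 (cv2) and the standard library are available. Lean on these libraries where they do the work, as an engineer would, in place of code of your own. Each camera call takes 0.05 s, during which the arm holds its last target. There are 200 camera calls.

## Working session

There is one attempt and no reset: what is moved stays moved. The work goes in short steps, Python scripts to look and compute and a tool call to move; the robot and the scene stay as the last step left them, time stands still between calls to the robot, and variables do not carry over. Pictures are saved under pics/ and viewed, at most 14 in all, crops included, and the job is handed in when it is done.

```bash
ls; mkdir -p pics; cat > h.py <<'E'
import numpy as np, cv2
from rig import read_state, eyes, bot, spot_in, masks_of, tip_of
def pts(c):
    K=c["intrinsics"];T=np.linalg.inv(c["extrinsics"]);z=c["range_z"]
    v,u=np.indices(z.shape)
    P=np.stack([(u-K[0,2])/K[0,0]*z,(v-K[1,2])/K[1,1]*z,z],-1)
    return P@T[:3,:3].T+T[:3,3]
def save(n,c): cv2.imwrite(f"pics/{n}.png",c["color"][...,::-1])
E
python3 - <<'E'
from h import *
names=[a+b for b in("_bottle","_dish") for a in("blue","yellow","grey","green")]+["red_dish","plaster_roll"]
for cn in("scene","side"):
    c=eyes.camera(cn);save(cn+"0",c);P=pts(c);print(cn)
    for n in names:
        for m in masks_of(cn,n):
            if m["conf"]<.3: continue
            r=m["region"]&(c["range_z"]>0);q=P[r]
            if len(q)<5: continue
            print(n,round(m["conf"],2),m["rect"],"n",len(q),"lo",np.percentile(q,2,0).round(3),"hi",np.percentile(q,98,0).round(3))
s=read_state();print(s["ee_pos"],s["orientation"].__repr__())
E
```

```text
pics
scene
blue_bottle 0.67 [329.5, 218.7, 342.6, 247.8] n 272 lo [ 0.463 -0.325  0.   ] hi [ 0.518 -0.297  0.081]
yellow_bottle 0.55 [238.2, 209.7, 246.7, 239.4] n 265 lo [ 0.583 -0.146  0.005] hi [ 0.608 -0.124  0.079]
grey_bottle 0.74 [183.7, 271.8, 197.8, 305.9] n 348 lo [0.454 0.008 0.011] hi [0.469 0.031 0.082]
green_bottle 0.62 [173.6, 228.6, 189.3, 261.4] n 349 lo [ 0.579 -0.021 -0.   ] hi [0.669 0.01  0.081]
blue_dish 0.78 [271.9, 178.0, 294.4, 192.8] n 272 lo [ 0.704 -0.353  0.001] hi [ 0.774 -0.294  0.008]
blue_dish 0.63 [333.2, 187.6, 361.1, 200.2] n 328 lo [ 0.593 -0.477 -0.   ] hi [ 0.656 -0.414  0.008]
blue_dish 0.59 [167.5, 247.4, 198.5, 270.8] n 354 lo [ 0.566 -0.031  0.002] hi [0.622 0.028 0.008]
yellow_dish 0.81 [173.4, 291.2, 208.1, 315.8] n 529 lo [ 0.442 -0.011  0.002] hi [0.498 0.048 0.023]
grey_dish 0.73 [229.8, 225.9, 259.3, 245.4] n 334 lo [ 0.563 -0.172  0.001] hi [ 0.617 -0.112  0.01 ]
grey_dish 0.55 [316.9, 235.4, 347.9, 256.2] n 361 lo [ 0.442 -0.339  0.001] hi [ 0.502 -0.28   0.012]
green_dish 0.79 [318.2, 234.0, 349.1, 258.1] n 351 lo [ 0.441 -0.339  0
[... 1610 characters left out ...]
] n 447 lo [ 0.441 -0.343  0.001] hi [ 0.5   -0.283  0.014]
green_dish 0.48 [232.4, 232.5, 245.6, 267.6] n 333 lo [ 0.462 -0.324  0.012] hi [ 0.485 -0.311  0.08 ]
red_dish 0.7 [294.2, 240.2, 325.5, 260.1] n 496 lo [ 0.586 -0.349  0.001] hi [ 0.648 -0.285  0.009]
plaster_roll 0.59 [189.7, 189.4, 214.8, 201.0] n 190 lo [ 0.444 -0.014  0.   ] hi [0.506 0.054 0.01 ]
plaster_roll 0.56 [194.9, 221.6, 214.6, 243.2] n 428 lo [ 0.416 -0.197  0.002] hi [ 0.463 -0.15   0.026]
[ 5.25000427e-01 -2.69874703e-05  2.56302040e-01] array([[ 3.29794191e-05,  9.99999999e-01, -4.19052357e-06],
       [ 9.99999999e-01, -3.29794232e-05, -9.65819124e-07],
       [-9.65957324e-07, -4.19049171e-06, -1.00000000e+00]])
```

View pics/scene0.png

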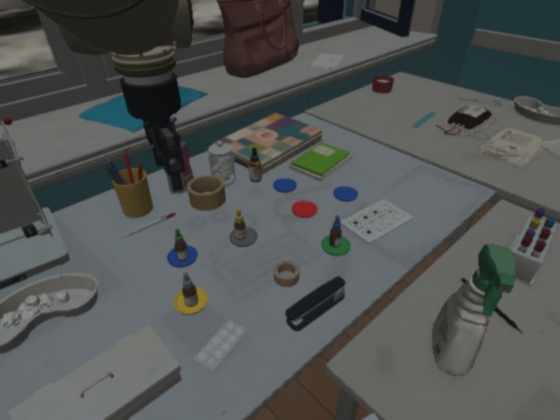

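```bash
cat >> h.py <<'E'
from scipy.optimize import least_squares
G={"green_b":(.593,-.004),"blue_b":(.472,-.312),"yellow_b":(.593,-.143),"grey_b":(.470,.015)}
D={"blue_d":(.597,-.002),"green_d":(.471,-.311),"grey_d":(.594,-.143),"yellow_d":(.473,.017),"red_d":(.617,-.317)}
def circ(q,r,x0):
    return least_squares(lambda p:np.hypot(q[:,0]-p[0],q[:,1]-p[1])-r,x0,loss="soft_l1",f_scale=.001).x
def measure(cams=("scene","side"),G=G):
    for cn in cams:
        P=pts(eyes.camera(cn)).reshape(-1,3)
        for n,x in G.items():
            q=P[(np.hypot(P[:,0]-x[0],P[:,1]-x[1])<.03)]
            b=q[(q[:,2]>.014)&(q[:,2]<.042)]
            t=q[(q[:,2]>.05)]
            if len(b)>15: print(cn,n,"body",circ(b[:,:2],.0125,x).round(4),len(b),"top z",np.percentile(q[:,2],99).round(3))
        for n,x in D.items():
            q=P[(np.hypot(P[:,0]-x[0],P[:,1]-x[1])<.04)&(P[:,2]>.0045)&(P[:,2]<.011)]
            rr=np.hypot(q[:,0]-x[0],q[:,1]-x[1]);q=q[rr>.025]
            if len(q)>15: print(cn,n,"rim",circ(q[:,:2],.030,x).round(4),len(q),"z",np.percentile(q[:,2],90).round(4))
E
python3 -c "
from h import *
measure()"
```

```text
scene green_b body [ 0.5929 -0.0016] 125 top z 0.291
scene blue_b body [ 0.4759 -0.3098] 119 top z 0.08
scene yellow_b body [ 0.5962 -0.1364] 113 top z 0.081
scene grey_b body [0.4678 0.0188] 146 top z 0.445
scene blue_d rim [ 0.5962 -0.0013] 138 z 0.0078
scene green_d rim [ 0.4711 -0.31  ] 122 z 0.0073
scene grey_d rim [ 0.5935 -0.1419] 129 z 0.0074
scene yellow_d rim [0.4722 0.0184] 200 z 0.0075
scene red_d rim [ 0.6164 -0.3165] 106 z 0.0074
side green_b body [ 0.5922 -0.0019] 92 top z 0.349
side blue_b body [ 0.4744 -0.3104] 153 top z 0.083
side yellow_b body [ 0.5949 -0.137 ] 104 top z 0.082
side grey_b body [0.4671 0.018 ] 95 top z 0.435
side blue_d rim [ 0.5962 -0.0033] 74 z 0.0081
side green_d rim [ 0.4706 -0.313 ] 191 z 0.0086
side grey_d rim [ 0.5928 -0.1447] 110 z 0.0086
side yellow_d rim [0.4719 0.0162] 89 z 0.0081
side red_d rim [ 0.6154 -0.3189] 192 z 0.0084
```

```bash
python3 -c "
from h import *
P=np.vstack([pts(eyes.camera(c)).reshape(-1,3) for c in('scene','side')])
P=P[(P[:,2]<.3)]
x=np.arange(.36,.76,.025)
y=np.arange(.14,-.44,-.025)
print('x mm ',*(f'{int(a*1000):4d}' for a in x))
for b in y:
  print(f'{b*1000:5.0f}',*(f'{int(1000*(np.percentile(q,98) if len(q:=P[(abs(P[:,0]-a)<.0125)&(abs(P[:,1]-b)<.0125),2])>3 else -1)):4d}' for a in x))
"
```

```text
x mm   360  385  410  435  460  485  510  535  560  585  610  635  660  685  710  735
  140   47   47   46    2    2    2    2    2    2    2    2    2    2    2    2    2
  115   46   46   46    2    2    2    2    2    3    2    2    2    2    2    3    3
   90   46   46   46    2    2    1    2    2    2    2    2    2    2    2    7    9
   65    2    2    2    2    2    2    2    2    2    2    1    2    2    2    2   10
   40    4    2    2    6   44    8    7    2    2    6    6    2    2    2    2    9
   15    6    2    2    7  298  298    8    2  292  287    7    6    2    2    2   10
  -10    4    4    2    5  299  298    2    2  297  297  120    8    2    2    2   11
  -35    4    4    2    2    2    2    2    2    2    7    7    1    2    2    2    6
  -60    2    2    2    2    2    2    2    2    2    2    2    1    2    2    2    2
  -85    2    2    2    2    2    2    2    2    2    2    2    2    2    2    1   49
 -110    2    2    2    2    2    2    2    2    6    8    7    2    2    2    2   49
 -135   43    2    2   24    2    2    2    2    8   81   76    7   
[... 349 characters left out ...]
 2    2    2
 -260   33    2    2    2    2    2    2    2    2    2    2    2    2    2    2    2
 -285    2    2    2    7    8   33    2    2    2    7    7    7    2    2    5    7
 -310    2    2    2    8   75   83    8    2    2    7    6    8    5    2    8    7
 -335    2    2    2    7   27   35    2    2    2    7    7    7    2    2    7    6
 -360    2    2    2    2    2    2    4    5    2    2    8    3    2    2    7    7
 -385    2    2    2    5    6    6    7    6    2    2    2    2    2    2    2    2
 -410    2    2    2    5    7    6    7    6    3    2    8    8    2    2   13   22
 -435    2    2    3    2    6    7    6    7    2    8    7    7    7    2   23   23
```

Request:
send_path --motion '[[[-0.0018, 0.034, 0.03, 0, 0, 0], [0, 0.0335, 0.03, 0, 0, 0], [0, 0, 0.04, 0, 0, 0], [0, 0, 0.03, 0, 0, 0], [0, 0, 0, 0, 0, 0], [0, 0, 0, 0, 0, 0]]]' --jaw 0.065

```text
time_s: 2.05
ee_pos: [0.5932, -0.0019, 0.1278]
orientation: [[-0.0, 1.0, 0.002], [1.0, 0.0, -0.0], [-0.0, 0.002, -1.0]]
ft_force: [0.8, 1.0, 0.1]
finger_gap: 0.065
finger_force: 0.0
```

```bash
python3 -c "
from h import *
c=eyes.camera('wrist');save('w1',c);P=pts(c).reshape(-1,3)
x=G['green_b']
q=P[(np.hypot(P[:,0]-x[0],P[:,1]-x[1])<.02)&(P[:,2]>.01)&(P[:,2]<.11)]
print(len(q),np.percentile(q,[2,50,98],axis=0) if len(q) else 0);t=q[q[:,2]>.065];print('teat mid',(t.min(0)+t.max(0))/2)
"
```

```text
1440 [[ 0.58023658 -0.00512185  0.01348919]
 [ 0.59159219  0.00459112  0.04658039]
 [ 0.60257753  0.01112632  0.08205988]]
teat mid [ 5.91332105e-01 -1.60820292e-04  7.42686962e-02]
```

View pics/w1.png

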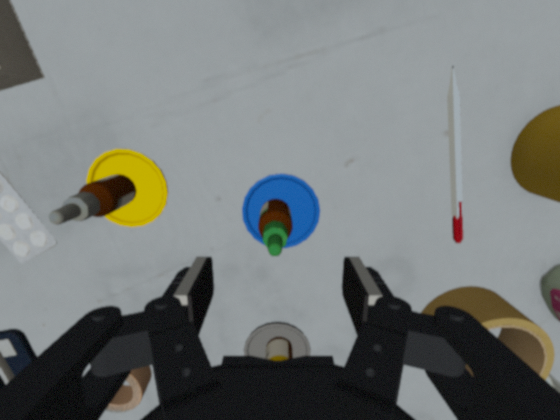

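The wrist view shows the green bottle at (275,230) on the blue dish, centred between the jaws (pads near x≈200 and 355). Now I descend, grip and lift.

Request:
send_path --motion '[[[0.0005, -0.001, 0.03, 0, 0, 0], [0, 0, 0.03, 0, 0, 0], [0, 0, 0.015, 0, 0, 0], [0, 0, 0.01, 0, 0, 0], [0, 0, 0, 0, 0, 0]]]' --jaw 0.065

```text
time_s: 2.72
ee_pos: [0.5917, -0.0014, 0.0416]
orientation: [[0.0, 1.0, 0.0], [1.0, -0.0, -0.0], [-0.0, 0.0, -1.0]]
ft_force: [-0.5, -0.8, 0.2]
finger_gap: 0.0652
finger_force: 0.0
```

Request:
send_path --motion '[[[0, 0, 0, 0, 0, 0], [0, 0, 0, 0, 0, 0], [0, 0, 0, 0, 0, 0], [0, 0, 0, 0, 0, 0], [0, 0, 0, 0, 0, 0], [0, 0, 0, 0, 0, 0]]]' --jaw 0.015 --clamp_n 30

```text
time_s: 3.48
ee_pos: [0.5919, -0.0014, 0.042]
orientation: [[-0.0, 1.0, 0.001], [1.0, 0.0, -0.0], [-0.0, 0.001, -1.0]]
ft_force: [-0.6, -0.1, 6.1]
finger_gap: 0.0236
finger_force: 29.4
```

Request:
send_path --motion '[[[0, 0, -0.01, 0, 0, 0], [0, 0, -0.03, 0, 0, 0], [0, 0, -0.04, 0, 0, 0], [0, 0, -0.04, 0, 0, 0], [0, 0, 0, 0, 0, 0]]]'

```text
time_s: 4.1
ee_pos: [0.5927, -0.0015, 0.1647]
orientation: [[-0.0, 1.0, 0.006], [1.0, 0.0, -0.001], [-0.001, 0.006, -1.0]]
ft_force: [0.5, 0.6, -0.7]
finger_gap: 0.0244
finger_force: 29.5
```

Request:
send_path --motion '[[[-0.02, 0.003, 0, 0, 0, 0], [-0.04, 0.003, 0, 0, 0, 0], [-0.045, 0.003, 0, 0, 0, 0], [-0.045, 0.003, 0, 0, 0, 0], [-0.045, 0.003, 0, 0, 0, 0], [-0.045, 0.003, 0, 0, 0, 0], [-0.04, 0.003, 0, 0, 0, 0], [-0.026, 0.002, 0, 0, 0, 0], [-0.01, 0, 0, 0, 0, 0], [0, 0, 0, 0, 0, 0]]]'

```text
time_s: 5.35
ee_pos: [0.614, -0.3177, 0.1602]
orientation: [[0.001, 1.0, -0.001], [1.0, -0.001, 0.001], [0.001, -0.001, -1.0]]
ft_force: [0.3, 0.6, 0.3]
finger_gap: 0.0241
finger_force: 29.5
```

Request:
send_path --motion '[[[0, 0, 0.03, 0, 0, 0], [0, 0, 0.04, 0, 0, 0], [0, 0, 0.03, 0, 0, 0], [0, 0, 0.01, 0, 0, 0], [0, 0, 0.005, 0, 0, 0], [0, 0, 0, 0, 0, 0], [0, 0, 0, 0, 0, 0]]]'

```text
time_s: 6.22
ee_pos: [0.6149, -0.3175, 0.0475]
orientation: [[-0.0, 1.0, 0.001], [1.0, 0.0, -0.001], [-0.001, 0.001, -1.0]]
ft_force: [0.4, -1.0, 0.4]
finger_gap: 0.0243
finger_force: 29.5
```

```bash
python3 -c "
from h import *
measure(('side','scene'),{'green_b':(.616,-.3177)})
P=pts(eyes.camera('side')).reshape(-1,3);q=P[np.hypot(P[:,0]-.616,P[:,1]+.3177)<.016]
print(np.histogram(q[:,2],bins=np.arange(0,.1,.005)))"
```

```text
side green_b body [ 0.6141 -0.3192] 205 top z 0.321
side blue_d rim [ 0.5962 -0.0038] 93 z 0.0084
side green_d rim [ 0.4705 -0.3126] 192 z 0.0083
side grey_d rim [ 0.593  -0.1443] 111 z 0.0082
side yellow_d rim [0.4722 0.016 ] 89 z 0.0085
side red_d rim [ 0.6151 -0.3191] 155 z 0.0082
scene green_b body [ 0.6082 -0.3164] 105 top z 0.238
scene blue_d rim [ 0.5965 -0.0012] 134 z 0.0076
scene green_d rim [ 0.4714 -0.3101] 131 z 0.0073
scene grey_d rim [ 0.5931 -0.142 ] 115 z 0.0077
scene yellow_d rim [0.472  0.0184] 209 z 0.0075
scene red_d rim [ 0.616  -0.3167] 82 z 0.0077
(array([27, 29, 13, 19, 20, 23, 23, 24, 22, 22, 37, 30, 27, 29, 34, 14, 11,
       16,  5]), array([0.   , 0.005, 0.01 , 0.015, 0.02 , 0.025, 0.03 , 0.035, 0.04 ,
       0.045, 0.05 , 0.055, 0.06 , 0.065, 0.07 , 0.075, 0.08 , 0.085,
       0.09 , 0.095]))
```

Well-centred. Lower the last few mm until contact, then release and lift.

Request:
send_path --motion '[[[0, 0, 0.0025, 0, 0, 0], [0, 0, 0.0015, 0, 0, 0], [0, 0, 0, 0, 0, 0], [0, 0, 0, 0, 0, 0]]]'

```text
time_s: 6.88
ee_pos: [0.6145, -0.3173, 0.0422]
orientation: [[-0.0, 1.0, -0.0], [1.0, 0.0, 0.0], [0.0, -0.0, -1.0]]
ft_force: [-0.0, -0.8, 0.1]
finger_gap: 0.0241
finger_force: 29.6
```

Request:
send_path --motion '[[[0, 0, 0.001, 0, 0, 0], [0, 0, 0, 0, 0, 0], [0, 0, 0, 0, 0, 0]]]'

```text
time_s: 7.25
ee_pos: [0.6146, -0.3174, 0.0421]
orientation: [[-0.0, 1.0, 0.0], [1.0, 0.0, -0.0], [-0.0, 0.0, -1.0]]
ft_force: [-2.4, 1.7, 6.1]
finger_gap: 0.0242
finger_force: 30.0
```

Request:
send_path --motion '[[[0, 0, 0.001, 0, 0, 0], [0, 0, 0, 0, 0, 0], [0, 0, 0, 0, 0, 0]]]'

```text
time_s: 7.62
ee_pos: [0.6146, -0.3174, 0.042]
orientation: [[-0.0, 1.0, 0.0], [1.0, 0.0, -0.001], [-0.001, 0.0, -1.0]]
ft_force: [-5.4, 2.7, 10.3]
finger_gap: 0.0246
finger_force: 30.6
```

Request:
send_path --motion '[[[0, 0, 0.001, 0, 0, 0], [0, 0, 0, 0, 0, 0], [0, 0, 0, 0, 0, 0]]]'

```text
time_s: 8.0
ee_pos: [0.6147, -0.3174, 0.042]
orientation: [[-0.0, 1.0, 0.0], [1.0, 0.0, -0.001], [-0.001, 0.0, -1.0]]
ft_force: [-8.1, 4.7, 16.7]
finger_gap: 0.0241
finger_force: 31.2
```

Request:
send_path --motion '[[[0, 0, -0.0025, 0, 0, 0], [0, 0, 0, 0, 0, 0]]]'

```text
time_s: 8.25
ee_pos: [0.6146, -0.3174, 0.042]
orientation: [[0.0, 1.0, 0.0], [1.0, -0.0, -0.0], [-0.0, 0.0, -1.0]]
ft_force: [-1.3, 0.1, 4.0]
finger_gap: 0.0243
finger_force: 30.0
```

Request:
send_path --motion '[[[0, 0, 0, 0, 0, 0], [0, 0, 0, 0, 0, 0], [0, 0, 0, 0, 0, 0], [0, 0, 0, 0, 0, 0], [0, 0, -0.01, 0, 0, 0], [0, 0, -0.03, 0, 0, 0], [0, 0, -0.04, 0, 0, 0], [0, 0, -0.04, 0, 0, 0]]]' --jaw 0.065

```text
time_s: 9.25
ee_pos: [0.6145, -0.3173, 0.1639]
orientation: [[0.0, 1.0, 0.001], [1.0, -0.0, -0.0], [-0.0, 0.001, -1.0]]
ft_force: [0.4, -0.4, 0.8]
finger_gap: 0.0652
finger_force: 0.0
```

Request:
send_path --motion '[[[0, -0.03, 0, 0, 0, 0], [0, -0.035, 0, 0, 0, 0], [0.004, -0.035, 0, 0, 0, 0], [0.003, -0.03, 0, 0, 0, 0], [0, -0.01, 0, 0, 0, 0], [0, 0, 0, 0, 0, 0]]]'

```text
time_s: 10.0
ee_pos: [0.4748, -0.3107, 0.1625]
orientation: [[0.001, 1.0, 0.001], [1.0, -0.001, -0.001], [-0.001, 0.001, -1.0]]
ft_force: [-0.3, 0.8, 0.9]
finger_gap: 0.0652
finger_force: 0.0
```

```bash
python3 -c "
from h import *
measure(('scene','side'),{'green_b':(.616,-.3177),'blue_b':G['blue_b'],'grey_b':G['grey_b']})" | grep body
```

```text
scene green_b body [ 0.616  -0.3175] 102 top z 0.082
scene blue_b body [ 0.4758 -0.31  ] 122 top z 0.36
scene grey_b body [0.4677 0.0187] 149 top z 0.082
side green_b body [ 0.6145 -0.3182] 134 top z 0.083
side blue_b body [ 0.4744 -0.3106] 155 top z 0.436
side grey_b body [0.4671 0.0182] 89 top z 0.068
```

Request:
send_path --motion '[[[0, 0, 0.03, 0, 0, 0], [0, 0, 0.04, 0, 0, 0], [0, 0, 0.03, 0, 0, 0], [0, 0, 0.015, 0, 0, 0], [0, 0, 0.005, 0, 0, 0], [0, 0, 0, 0, 0, 0]]]' --jaw 0.065

```text
time_s: 10.85
ee_pos: [0.475, -0.3106, 0.0424]
orientation: [[-0.0, 1.0, 0.001], [1.0, 0.0, -0.001], [-0.001, 0.001, -1.0]]
ft_force: [-0.5, 0.5, -0.1]
finger_gap: 0.065
finger_force: 0.0
```

Request:
send_path --motion '[[[0, 0, 0, 0, 0, 0], [0, 0, 0, 0, 0, 0], [0, 0, 0, 0, 0, 0], [0, 0, 0, 0, 0, 0], [0, 0, 0, 0, 0, 0], [0, 0, 0, 0, 0, 0]]]' --jaw 0.015 --clamp_n 30

```text
time_s: 11.6
ee_pos: [0.4747, -0.3105, 0.0425]
orientation: [[-0.0, 1.0, 0.001], [1.0, 0.0, -0.001], [-0.001, 0.001, -1.0]]
ft_force: [-1.1, 0.6, 5.2]
finger_gap: 0.0241
finger_force: 29.3
```

Request:
send_path --motion '[[[0, 0, -0.01, 0, 0, 0], [0, 0, -0.03, 0, 0, 0], [0, 0, -0.04, 0, 0, 0], [0, 0, -0.04, 0, 0, 0], [0, 0, 0, 0, 0, 0]]]'

```text
time_s: 12.22
ee_pos: [0.4754, -0.3111, 0.1652]
orientation: [[-0.0, 1.0, 0.004], [1.0, 0.0, -0.004], [-0.004, 0.004, -1.0]]
ft_force: [0.3, 0.6, -0.8]
finger_gap: 0.0242
finger_force: 29.5
```

Request:
send_path --motion '[[[0.02, 0.01, 0, 0, 0, 0], [0.038, 0.015, 0, 0, 0, 0], [0.045, 0.017, 0, 0, 0, 0], [0.045, 0.017, 0, 0, 0, 0], [0.045, 0.017, 0, 0, 0, 0], [0.045, 0.017, 0, 0, 0, 0], [0.04, 0.016, 0, 0, 0, 0], [0.02, 0.008, 0, 0, 0, 0], [0.01, 0.004, 0, 0, 0, 0], [0, 0, 0, 0, 0, 0]]]'

```text
time_s: 13.48
ee_pos: [0.5954, -0.0027, 0.1615]
orientation: [[0.0, 1.0, -0.001], [1.0, -0.0, -0.0], [-0.0, -0.001, -1.0]]
ft_force: [0.2, 0.2, -1.3]
finger_gap: 0.0243
finger_force: 29.5
```

Request:
send_path --motion '[[[0, 0, 0.03, 0, 0, 0], [0, 0, 0.04, 0, 0, 0], [0, 0, 0.03, 0, 0, 0], [0, 0, 0.012, 0, 0, 0], [0, 0, 0.006, 0, 0, 0], [0, 0, 0, 0, 0, 0], [0, 0, 0.001, 0, 0, 0], [0, 0, 0, 0, 0, 0]]]'

```text
time_s: 14.48
ee_pos: [0.5957, -0.0023, 0.0433]
orientation: [[-0.0, 1.0, 0.001], [1.0, 0.0, -0.0], [-0.0, 0.001, -1.0]]
ft_force: [-0.5, 0.6, -0.4]
finger_gap: 0.0241
finger_force: 29.5
```

Request:
send_path --motion '[[[0, 0, 0.001, 0, 0, 0], [0, 0, 0, 0, 0, 0], [0, 0, 0, 0, 0, 0]]]'

```text
time_s: 14.85
ee_pos: [0.5958, -0.0023, 0.0425]
orientation: [[-0.0, 1.0, 0.001], [1.0, 0.0, -0.0], [-0.0, 0.001, -1.0]]
ft_force: [-1.8, 0.5, 6.1]
finger_gap: 0.0239
finger_force: 29.9
```

```bash
python3 -c "
from h import *
measure(('side','scene'),{'blue_b':(.596,-.0025)})"|grep blue
```

```text
side blue_b body [ 0.5954 -0.0037] 153 top z 0.197
side blue_d rim [ 0.5961 -0.0044] 73 z 0.0085
scene blue_b body [ 0.5851 -0.0016] 100 top z 0.24
scene blue_d rim [ 0.5963 -0.0012] 137 z 0.0076
```

Request:
send_path --motion '[[[0, 0, 0, 0, 0, 0], [0, 0, 0, 0, 0, 0], [0, 0, 0, 0, 0, 0], [0, 0, 0, 0, 0, 0], [0, 0, -0.01, 0, 0, 0], [0, 0, -0.03, 0, 0, 0], [0, 0, -0.04, 0, 0, 0], [0, 0, -0.04, 0, 0, 0]]]' --jaw 0.065

```text
time_s: 15.95
ee_pos: [0.5955, -0.0023, 0.1638]
orientation: [[0.0, 1.0, 0.001], [1.0, -0.0, -0.0], [-0.0, 0.001, -1.0]]
ft_force: [-0.7, -0.4, -0.0]
finger_gap: 0.0649
finger_force: 0.0
```

Request:
send_path --motion '[[[-0.02, 0.003, 0, 0, 0, 0], [-0.04, 0.003, 0, 0, 0, 0], [-0.045, 0.003, 0, 0, 0, 0], [-0.045, 0.003, 0, 0, 0, 0], [-0.045, 0.003, 0, 0, 0, 0], [-0.045, 0.002, 0, 0, 0, 0], [-0.04, 0.002, 0, 0, 0, 0], [-0.025, 0.001, 0, 0, 0, 0], [-0.01, 0, 0, 0, 0, 0], [0, 0, 0, 0, 0, 0]]]'

```text
time_s: 17.2
ee_pos: [0.6152, -0.3174, 0.1613]
orientation: [[0.001, 1.0, -0.001], [1.0, -0.001, 0.001], [0.001, -0.001, -1.0]]
ft_force: [0.5, 0.2, -0.4]
finger_gap: 0.0652
finger_force: 0.0
```

```bash
python3 -c "
from h import *
c=eyes.camera('wrist');save('w2',c)
measure(('scene','side'),{'green_b':(.616,-.3177),'blue_b':(.596,-.0025)})" | grep body
```

```text
scene green_b body [ 0.6162 -0.3176] 95 top z 0.317
scene blue_b body [ 0.5971 -0.0018] 123 top z 0.082
side green_b body [ 0.6146 -0.3182] 137 top z 0.434
side blue_b body [ 0.5962 -0.0022] 91 top z 0.082
```

View pics/w2.png

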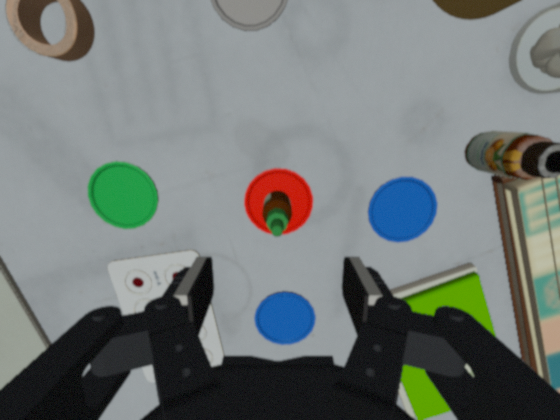

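The view shows the green bottle centred on the red dish at (277,205) and the green dish empty at (123,195). Next: green to green.

Request:
send_path --motion '[[[0, 0, 0.03, 0, 0, 0], [0, 0, 0.04, 0, 0, 0], [0, 0, 0.03, 0, 0, 0], [0, 0, 0.015, 0, 0, 0], [0, 0, 0.0035, 0, 0, 0], [0, 0, 0, 0, 0, 0]]]' --jaw 0.065

```text
time_s: 18.1
ee_pos: [0.616, -0.3174, 0.0444]
orientation: [[-0.0, 1.0, 0.001], [1.0, 0.0, -0.001], [-0.001, 0.001, -1.0]]
ft_force: [0.7, -0.8, 0.7]
finger_gap: 0.065
finger_force: 0.0
```

Request:
send_path --motion '[[[0, 0, 0, 0, 0, 0], [0, 0, 0, 0, 0, 0], [0, 0, 0, 0, 0, 0], [0, 0, 0, 0, 0, 0], [0, 0, 0, 0, 0, 0], [0, 0, 0, 0, 0, 0]]]' --jaw 0.015 --clamp_n 30

```text
time_s: 18.85
ee_pos: [0.6157, -0.3175, 0.044]
orientation: [[0.0, 1.0, 0.001], [1.0, -0.0, -0.001], [-0.001, 0.001, -1.0]]
ft_force: [-0.6, 0.5, 5.2]
finger_gap: 0.0242
finger_force: 29.4
```

Request:
send_path --motion '[[[0, 0, -0.01, 0, 0, 0], [0, 0, -0.03, 0, 0, 0], [0, 0, -0.04, 0, 0, 0], [0, 0, -0.04, 0, 0, 0], [0, 0, 0, 0, 0, 0]]]'

```text
time_s: 19.48
ee_pos: [0.6165, -0.318, 0.1674]
orientation: [[-0.0, 1.0, 0.005], [1.0, 0.0, -0.004], [-0.004, 0.005, -1.0]]
ft_force: [1.1, 0.2, -0.7]
finger_gap: 0.0239
finger_force: 29.5
```

Request:
send_path --motion '[[[0, -0.02, 0, 0, 0, 0], [0, -0.035, 0, 0, 0, 0], [0.003, -0.035, 0, 0, 0, 0], [0.003, -0.03, 0, 0, 0, 0], [0, -0.018, 0, 0, 0, 0], [0, -0.006, 0, 0, 0, 0], [0, 0, 0, 0, 0, 0]]]'

```text
time_s: 20.35
ee_pos: [0.4716, -0.3113, 0.1631]
orientation: [[0.0, 1.0, -0.0], [1.0, -0.0, 0.0], [0.0, -0.0, -1.0]]
ft_force: [0.3, 0.1, -0.6]
finger_gap: 0.0242
finger_force: 29.6
```

Grasp height now 0.044, so contact is expected there.

Request:
send_path --motion '[[[0, 0, 0.03, 0, 0, 0], [0, 0, 0.04, 0, 0, 0], [0, 0, 0.03, 0, 0, 0], [0, 0, 0.013, 0, 0, 0], [0, 0, 0.005, 0, 0, 0], [0, 0, 0, 0, 0, 0], [0, 0, 0, 0, 0, 0]]]'

```text
time_s: 21.22
ee_pos: [0.4719, -0.3116, 0.0463]
orientation: [[-0.0, 1.0, 0.001], [1.0, 0.0, -0.001], [-0.001, 0.001, -1.0]]
ft_force: [0.0, -0.5, -0.7]
finger_gap: 0.0242
finger_force: 29.6
```

Request:
send_path --motion '[[[0, 0, 0.001, 0, 0, 0], [0, 0, 0, 0, 0, 0], [0, 0, 0, 0, 0, 0]]]'

```text
time_s: 21.6
ee_pos: [0.4715, -0.3114, 0.0444]
orientation: [[0.0, 1.0, 0.0], [1.0, -0.0, -0.0], [-0.0, 0.0, -1.0]]
ft_force: [0.2, 0.3, 1.0]
finger_gap: 0.0242
finger_force: 29.6
```

Request:
send_path --motion '[[[0, 0, 0.001, 0, 0, 0], [0, 0, 0, 0, 0, 0], [0, 0, 0, 0, 0, 0]]]'

```text
time_s: 21.98
ee_pos: [0.4716, -0.3114, 0.044]
orientation: [[-0.0, 1.0, 0.0], [1.0, 0.0, -0.0], [-0.0, 0.0, -1.0]]
ft_force: [-1.7, 1.2, 6.1]
finger_gap: 0.0243
finger_force: 30.1
```

Request:
send_path --motion '[[[0, 0, 0, 0, 0, 0], [0, 0, 0, 0, 0, 0], [0, 0, 0, 0, 0, 0], [0, 0, 0, 0, 0, 0], [0, 0, -0.01, 0, 0, 0], [0, 0, -0.03, 0, 0, 0], [0, 0, -0.04, 0, 0, 0], [0, 0, -0.04, 0, 0, 0]]]' --jaw 0.065

```text
time_s: 22.98
ee_pos: [0.4714, -0.3113, 0.1653]
orientation: [[0.0, 1.0, 0.0], [1.0, -0.0, -0.0], [-0.0, 0.0, -1.0]]
ft_force: [-0.0, -1.2, -0.2]
finger_gap: 0.065
finger_force: 0.0
```

Request:
send_path --motion '[[[0.02, 0.014, 0, 0, 0, 0], [0.04, 0.028, 0, 0, 0, 0], [0.04, 0.028, 0, 0, 0, 0], [0.04, 0.028, 0, 0, 0, 0], [0.025, 0.02, 0, 0, 0, 0], [0.01, 0.006, 0, 0, 0, 0], [0, 0, 0, 0, 0, 0]]]'

```text
time_s: 23.85
ee_pos: [0.5954, -0.1363, 0.1635]
orientation: [[-0.001, 1.0, 0.0], [1.0, 0.001, -0.0], [-0.0, 0.0, -1.0]]
ft_force: [-0.6, -0.1, -0.5]
finger_gap: 0.0653
finger_force: 0.0
```

```bash
python3 -c "
from h import *
measure(('scene','side'),{'green_b':(.471,-.3115),'yellow_b':(.5955,-.1367)})" | grep body
```

```text
scene green_b body [ 0.473  -0.3116] 118 top z 0.08
scene yellow_b body [ 0.5961 -0.1365] 116 top z 0.354
side green_b body [ 0.4715 -0.3121] 154 top z 0.083
side yellow_b body [ 0.5955 -0.1371] 105 top z 0.317
```

Request:
send_path --motion '[[[0, 0, 0.03, 0, 0, 0], [0, 0, 0.04, 0, 0, 0], [0, 0, 0.03, 0, 0, 0], [0, 0, 0.015, 0, 0, 0], [0, 0, 0.006, 0, 0, 0], [0, 0, 0, 0, 0, 0]]]' --jaw 0.065

```text
time_s: 24.7
ee_pos: [0.5958, -0.1367, 0.043]
orientation: [[0.0, 1.0, 0.001], [1.0, -0.0, -0.0], [-0.0, 0.001, -1.0]]
ft_force: [0.5, -0.0, 0.3]
finger_gap: 0.0652
finger_force: 0.0
```

Request:
send_path --motion '[[[0, 0, 0, 0, 0, 0], [0, 0, 0, 0, 0, 0], [0, 0, 0, 0, 0, 0], [0, 0, 0, 0, 0, 0], [0, 0, 0, 0, 0, 0], [0, 0, 0, 0, 0, 0]]]' --jaw 0.015 --clamp_n 30

```text
time_s: 25.45
ee_pos: [0.5958, -0.1364, 0.043]
orientation: [[-0.0, 1.0, 0.001], [1.0, 0.0, -0.0], [-0.0, 0.001, -1.0]]
ft_force: [-0.9, 0.0, 4.8]
finger_gap: 0.0242
finger_force: 29.3
```

Request:
send_path --motion '[[[0, 0, -0.01, 0, 0, 0], [0, 0, -0.03, 0, 0, 0], [0, 0, -0.04, 0, 0, 0], [0, 0, -0.04, 0, 0, 0], [0, 0, 0, 0, 0, 0]]]'

```text
time_s: 26.08
ee_pos: [0.5967, -0.1367, 0.1659]
orientation: [[-0.0, 1.0, 0.006], [1.0, 0.0, -0.003], [-0.003, 0.006, -1.0]]
ft_force: [-0.3, 0.5, -0.9]
finger_gap: 0.0243
finger_force: 29.5
```

Request:
send_path --motion '[[[-0.02, 0.002, 0, 0, 0, 0], [-0.04, 0.004, 0, 0, 0, 0], [-0.04, 0.004, 0, 0, 0, 0], [-0.04, 0.004, 0, 0, 0, 0], [-0.028, 0.004, 0, 0, 0, 0], [-0.013, 0.002, 0, 0, 0, 0], [0, 0, 0, 0, 0, 0]]]'

```text
time_s: 26.95
ee_pos: [0.6151, -0.3179, 0.1611]
orientation: [[0.001, 1.0, -0.001], [1.0, -0.001, 0.001], [0.001, -0.001, -1.0]]
ft_force: [0.1, 0.2, 0.3]
finger_gap: 0.0244
finger_force: 29.5
```

Request:
send_path --motion '[[[0, 0, 0.03, 0, 0, 0], [0, 0, 0.04, 0, 0, 0], [0, 0, 0.03, 0, 0, 0], [0, 0, 0.013, 0, 0, 0], [0, 0, 0.005, 0, 0, 0], [0, 0, 0, 0, 0, 0], [0, 0, 0, 0, 0, 0]]]'

```text
time_s: 27.82
ee_pos: [0.6159, -0.3175, 0.0455]
orientation: [[-0.0, 1.0, 0.001], [1.0, 0.0, -0.001], [-0.001, 0.001, -1.0]]
ft_force: [-0.1, -0.6, -0.3]
finger_gap: 0.0246
finger_force: 29.5
```

Contact expected at about 0.043.

Request:
send_path --motion '[[[0, 0, 0.0015, 0, 0, 0], [0, 0, 0, 0, 0, 0], [0, 0, 0, 0, 0, 0]]]'

```text
time_s: 28.2
ee_pos: [0.6156, -0.3174, 0.0431]
orientation: [[0.0, 1.0, 0.0], [1.0, -0.0, -0.0], [-0.0, 0.0, -1.0]]
ft_force: [-0.1, -0.5, 1.2]
finger_gap: 0.024
finger_force: 29.5
```

Request:
send_path --motion '[[[0, 0, 0.001, 0, 0, 0], [0, 0, 0, 0, 0, 0], [0, 0, 0, 0, 0, 0]]]'

```text
time_s: 28.58
ee_pos: [0.6156, -0.3175, 0.043]
orientation: [[-0.0, 1.0, 0.0], [1.0, 0.0, -0.001], [-0.001, 0.0, -1.0]]
ft_force: [-2.1, 1.0, 7.4]
finger_gap: 0.0242
finger_force: 30.2
```

Request:
send_path --motion '[[[0, 0, 0, 0, 0, 0], [0, 0, 0, 0, 0, 0], [0, 0, 0, 0, 0, 0], [0, 0, 0, 0, 0, 0], [0, 0, -0.01, 0, 0, 0], [0, 0, -0.03, 0, 0, 0], [0, 0, -0.04, 0, 0, 0], [0, 0, -0.04, 0, 0, 0]]]' --jaw 0.065

```text
time_s: 29.58
ee_pos: [0.6155, -0.3173, 0.1639]
orientation: [[0.0, 1.0, 0.001], [1.0, -0.0, -0.0], [-0.0, 0.001, -1.0]]
ft_force: [0.9, -0.1, 0.0]
finger_gap: 0.0651
finger_force: 0.0
```

Request:
send_path --motion '[[[0.02, -0.009, 0, 0, 0, 0], [0.04, -0.018, 0, 0, 0, 0], [0.045, -0.02, 0, 0, 0, 0], [0.045, -0.02, 0, 0, 0, 0], [0.045, -0.02, 0, 0, 0, 0], [0.045, -0.02, 0, 0, 0, 0], [0.045, -0.02, 0, 0, 0, 0], [0.035, -0.015, 0, 0, 0, 0], [0.016, -0.006, 0, 0, 0, 0], [0, 0, 0, 0, 0, 0]]]'

```text
time_s: 30.82
ee_pos: [0.4678, 0.0189, 0.1623]
orientation: [[-0.001, 1.0, 0.001], [1.0, 0.001, -0.0], [-0.0, 0.001, -1.0]]
ft_force: [0.1, -0.4, -0.8]
finger_gap: 0.0653
finger_force: 0.0
```

```bash
python3 -c "
from h import *
c=eyes.camera('wrist');save('w3',c)
measure(('scene','side'),{'grey_b':G['grey_b'],'yellow_b':(.616,-.3175)})" | grep body
```

```text
scene grey_b body [0.4676 0.0188] 149 top z 0.359
scene yellow_b body [ 0.6171 -0.3173] 98 top z 0.081
side grey_b body [0.4671 0.0178] 98 top z 0.322
side yellow_b body [ 0.6155 -0.3181] 146 top z 0.083
```

View pics/w3.png

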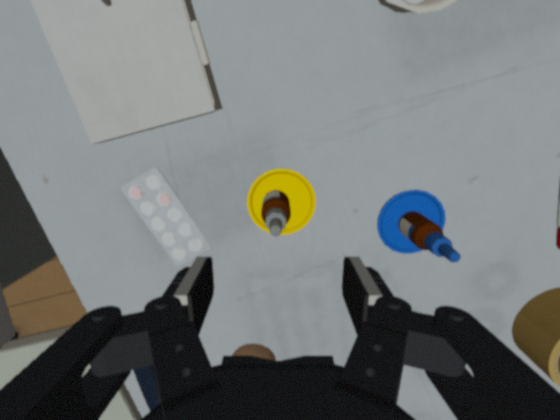

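The grey bottle stands at (276,210) on the yellow dish between the jaws; the blue bottle is upright on the blue dish at (415,222). Grey goes to its dish.

Request:
send_path --motion '[[[0, 0, 0.03, 0, 0, 0], [0, 0, 0.04, 0, 0, 0], [0, 0, 0.03, 0, 0, 0], [0, 0, 0.014, 0, 0, 0], [0, 0, 0.0055, 0, 0, 0], [0, 0, 0, 0, 0, 0]]]' --jaw 0.065

```text
time_s: 31.72
ee_pos: [0.468, 0.0184, 0.0428]
orientation: [[0.0, 1.0, 0.001], [1.0, -0.0, -0.0], [-0.0, 0.001, -1.0]]
ft_force: [0.2, -0.4, 0.4]
finger_gap: 0.0646
finger_force: 0.0
```

Request:
send_path --motion '[[[0, 0, 0, 0, 0, 0], [0, 0, 0, 0, 0, 0], [0, 0, 0, 0, 0, 0], [0, 0, 0, 0, 0, 0], [0, 0, 0, 0, 0, 0], [0, 0, 0, 0, 0, 0]]]' --jaw 0.015 --clamp_n 30

```text
time_s: 32.48
ee_pos: [0.4678, 0.0186, 0.0428]
orientation: [[-0.0, 1.0, 0.001], [1.0, 0.0, -0.0], [-0.0, 0.001, -1.0]]
ft_force: [-1.5, 0.2, 6.7]
finger_gap: 0.0242
finger_force: 29.4
```

Request:
send_path --motion '[[[0, 0, -0.01, 0, 0, 0], [0, 0, -0.03, 0, 0, 0], [0, 0, -0.04, 0, 0, 0], [0, 0, -0.04, 0, 0, 0], [0, 0, 0, 0, 0, 0]]]'

```text
time_s: 33.1
ee_pos: [0.4686, 0.0185, 0.1652]
orientation: [[-0.0, 1.0, 0.006], [1.0, 0.0, -0.001], [-0.001, 0.006, -1.0]]
ft_force: [-1.3, -0.2, -0.6]
finger_gap: 0.0244
finger_force: 29.5
```

Request:
send_path --motion '[[[-0.02, 0.015, 0, 0, 0, 0], [-0.035, 0.028, 0, 0, 0, 0], [-0.035, 0.028, 0, 0, 0, 0], [-0.035, 0.028, 0, 0, 0, 0], [-0.025, 0.018, 0, 0, 0, 0], [-0.011, 0.0085, 0, 0, 0, 0], [0, 0, 0, 0, 0, 0]]]'

```text
time_s: 33.98
ee_pos: [0.5927, -0.1422, 0.1616]
orientation: [[0.0, 1.0, -0.001], [1.0, -0.0, 0.001], [0.001, -0.001, -1.0]]
ft_force: [-0.7, -0.4, 0.5]
finger_gap: 0.0245
finger_force: 29.5
```

Request:
send_path --motion '[[[0, 0, 0.03, 0, 0, 0], [0, 0, 0.04, 0, 0, 0], [0, 0, 0.03, 0, 0, 0], [0, 0, 0.013, 0, 0, 0], [0, 0, 0.005, 0, 0, 0], [0, 0, 0, 0, 0, 0], [0, 0, 0, 0, 0, 0]]]'

```text
time_s: 34.85
ee_pos: [0.5935, -0.1424, 0.0454]
orientation: [[-0.0, 1.0, 0.002], [1.0, 0.0, -0.001], [-0.001, 0.002, -1.0]]
ft_force: [-0.3, -0.1, 0.5]
finger_gap: 0.0241
finger_force: 29.5
```

Request:
send_path --motion '[[[0, 0, 0.0015, 0, 0, 0], [0, 0, 0, 0, 0, 0], [0, 0, 0, 0, 0, 0]]]'

```text
time_s: 35.22
ee_pos: [0.593, -0.1424, 0.0429]
orientation: [[0.0, 1.0, 0.0], [1.0, -0.0, -0.0], [-0.0, 0.0, -1.0]]
ft_force: [-0.0, 0.3, 0.4]
finger_gap: 0.0238
finger_force: 29.6
```

Request:
send_path --motion '[[[0, 0, 0.001, 0, 0, 0], [0, 0, 0, 0, 0, 0], [0, 0, 0, 0, 0, 0]]]'

```text
time_s: 35.6
ee_pos: [0.5931, -0.1424, 0.0428]
orientation: [[-0.0, 1.0, 0.0], [1.0, 0.0, -0.0], [-0.0, 0.0, -1.0]]
ft_force: [-4.2, 0.4, 9.7]
finger_gap: 0.0241
finger_force: 30.4
```

Request:
send_path --motion '[[[0, 0, -0.0005, 0, 0, 0], [0, 0, 0, 0, 0, 0], [0, 0, 0, 0, 0, 0], [0, 0, 0, 0, 0, 0], [0, 0, -0.01, 0, 0, 0], [0, 0, -0.03, 0, 0, 0], [0, 0, -0.04, 0, 0, 0], [0, 0, -0.04, 0, 0, 0]]]' --jaw 0.065

```text
time_s: 36.6
ee_pos: [0.593, -0.1423, 0.1643]
orientation: [[-0.0, 1.0, 0.001], [1.0, 0.0, -0.0], [-0.0, 0.001, -1.0]]
ft_force: [-0.3, -0.4, 0.2]
finger_gap: 0.065
finger_force: 0.0
```

Request:
send_path --motion '[[[-0.02, 0.003, 0, 0, 0, 0], [-0.04, 0.005, 0, 0, 0, 0], [-0.04, 0.005, 0, 0, 0, 0], [-0.04, 0.005, 0, 0, 0, 0], [-0.025, 0.004, 0, 0, 0, 0], [-0.01, 0.001, 0, 0, 0, 0], [0, 0, 0, 0, 0, 0]]]'

```text
time_s: 37.48
ee_pos: [0.6158, -0.3174, 0.1618]
orientation: [[0.001, 1.0, -0.001], [1.0, -0.001, 0.001], [0.001, -0.001, -1.0]]
ft_force: [0.2, -0.2, 0.8]
finger_gap: 0.0652
finger_force: 0.0
```

```bash
python3 -c "
from h import *
measure(('scene','side'),{'grey_b':(.593,-.143),'yellow_b':(.616,-.3175)})" | grep body
```

```text
scene grey_b body [ 0.5944 -0.1423] 109 top z 0.083
scene yellow_b body [ 0.617  -0.3175] 96 top z 0.318
side grey_b body [ 0.5934 -0.143 ] 116 top z 0.083
side yellow_b body [ 0.6155 -0.3183] 146 top z 0.434
```

Request:
send_path --motion '[[[0, 0, 0.03, 0, 0, 0], [0, 0, 0.04, 0, 0, 0], [0, 0, 0.03, 0, 0, 0], [0, 0, 0.014, 0, 0, 0], [0, 0, 0.006, 0, 0, 0], [0, 0, 0, 0, 0, 0]]]' --jaw 0.065

```text
time_s: 38.33
ee_pos: [0.6164, -0.3173, 0.0431]
orientation: [[-0.0, 1.0, 0.001], [1.0, 0.0, -0.001], [-0.001, 0.001, -1.0]]
ft_force: [-0.2, 0.2, -0.0]
finger_gap: 0.0651
finger_force: 0.0
```

Request:
send_path --motion '[[[0, 0, 0, 0, 0, 0], [0, 0, 0, 0, 0, 0], [0, 0, 0, 0, 0, 0], [0, 0, 0, 0, 0, 0], [0, 0, 0, 0, 0, 0], [0, 0, 0, 0, 0, 0]]]' --jaw 0.015 --clamp_n 30

```text
time_s: 39.08
ee_pos: [0.6163, -0.3175, 0.043]
orientation: [[-0.0, 1.0, 0.001], [1.0, 0.0, -0.001], [-0.001, 0.001, -1.0]]
ft_force: [-0.2, 1.1, 6.4]
finger_gap: 0.0241
finger_force: 29.4
```

Request:
send_path --motion '[[[0, 0, -0.01, 0, 0, 0], [0, 0, -0.03, 0, 0, 0], [0, 0, -0.04, 0, 0, 0], [0, 0, -0.04, 0, 0, 0], [0, 0, 0, 0, 0, 0]]]'

```text
time_s: 39.7
ee_pos: [0.617, -0.318, 0.1664]
orientation: [[-0.0, 1.0, 0.005], [1.0, 0.0, -0.004], [-0.004, 0.005, -1.0]]
ft_force: [1.3, -0.1, -1.1]
finger_gap: 0.0246
finger_force: 29.5
```

Request:
send_path --motion '[[[0.02, -0.009, 0, 0, 0, 0], [0.04, -0.018, 0, 0, 0, 0], [0.045, -0.02, 0, 0, 0, 0], [0.045, -0.02, 0, 0, 0, 0], [0.045, -0.02, 0, 0, 0, 0], [0.045, -0.019, 0, 0, 0, 0], [0.045, -0.019, 0, 0, 0, 0], [0.034, -0.014, 0, 0, 0, 0], [0.016, -0.005, 0, 0, 0, 0], [0, 0, 0, 0, 0, 0]]]'

```text
time_s: 40.95
ee_pos: [0.472, 0.0179, 0.1621]
orientation: [[-0.001, 1.0, -0.0], [1.0, 0.001, -0.0], [-0.0, -0.0, -1.0]]
ft_force: [0.1, -0.2, -1.8]
finger_gap: 0.024
finger_force: 29.6
```

Request:
send_path --motion '[[[0, 0, 0.03, 0, 0, 0], [0, 0, 0.04, 0, 0, 0], [0, 0, 0.03, 0, 0, 0], [0, 0, 0.012, 0, 0, 0], [0, 0, 0.005, 0, 0, 0], [0, 0, 0, 0, 0, 0], [0, 0, 0, 0, 0, 0]]]'

```text
time_s: 41.82
ee_pos: [0.4725, 0.0175, 0.0461]
orientation: [[-0.0, 1.0, 0.002], [1.0, 0.0, -0.0], [-0.0, 0.002, -1.0]]
ft_force: [-0.1, -0.3, -0.1]
finger_gap: 0.0242
finger_force: 29.6
```

Request:
send_path --motion '[[[0, 0, 0.002, 0, 0, 0], [0, 0, 0, 0, 0, 0], [0, 0, 0, 0, 0, 0]]]'

```text
time_s: 42.2
ee_pos: [0.4721, 0.0177, 0.0434]
orientation: [[-0.0, 1.0, 0.0], [1.0, 0.0, -0.0], [-0.0, 0.0, -1.0]]
ft_force: [-0.5, -0.1, -1.0]
finger_gap: 0.0244
finger_force: 29.6
```

Request:
send_path --motion '[[[0, 0, 0.001, 0, 0, 0], [0, 0, 0, 0, 0, 0], [0, 0, 0, 0, 0, 0]]]'

```text
time_s: 42.58
ee_pos: [0.4721, 0.0177, 0.043]
orientation: [[-0.0, 1.0, 0.0], [1.0, 0.0, -0.0], [-0.0, 0.0, -1.0]]
ft_force: [-2.9, 0.0, 8.9]
finger_gap: 0.0245
finger_force: 30.5
```

Request:
send_path --motion '[[[0, 0, -0.0005, 0, 0, 0], [0, 0, 0, 0, 0, 0], [0, 0, 0, 0, 0, 0], [0, 0, 0, 0, 0, 0], [0, 0, -0.01, 0, 0, 0], [0, 0, -0.03, 0, 0, 0], [0, 0, -0.05, 0, 0, 0], [0, 0, -0.05, 0, 0, 0], [0, 0, -0.03, 0, 0, 0], [0, 0, 0, 0, 0, 0]]]' --jaw 0.065

```text
time_s: 43.82
ee_pos: [0.4727, 0.0176, 0.2153]
orientation: [[-0.0, 1.0, 0.005], [1.0, 0.0, -0.001], [-0.001, 0.005, -1.0]]
ft_force: [-0.3, 0.4, -1.3]
finger_gap: 0.0647
finger_force: 0.0
```

```bash
python3 -c "
from h import *
save('end',eyes.camera('scene'))
measure(('scene','side'),{'grey_b':(.593,-.143),'yellow_b':(.472,.0173),'blue_b':(.596,-.0023),'green_b':(.471,-.3115)})"
```

```text
scene grey_b body [ 0.5946 -0.1421] 111 top z 0.082
scene yellow_b body [0.4733 0.0175] 149 top z 0.407
scene blue_b body [ 0.5971 -0.0018] 124 top z 0.063
scene green_b body [ 0.4731 -0.3113] 116 top z 0.081
scene blue_d rim [ 0.5963 -0.0009] 148 z 0.0075
scene green_d rim [ 0.4712 -0.3103] 128 z 0.0073
scene grey_d rim [ 0.593  -0.1421] 120 z 0.0077
scene yellow_d rim [0.4719 0.0185] 215 z 0.0077
scene red_d rim [ 0.6161 -0.316 ] 109 z 0.0078
side grey_b body [ 0.5934 -0.143 ] 113 top z 0.082
side yellow_b body [0.4728 0.0171] 95 top z 0.37
side blue_b body [ 0.5966 -0.0026] 88 top z 0.081
side green_b body [ 0.4715 -0.312 ] 152 top z 0.082
side blue_d rim [ 0.5962 -0.0038] 80 z 0.0085
side green_d rim [ 0.4705 -0.3128] 192 z 0.0084
side grey_d rim [ 0.5928 -0.1445] 107 z 0.0083
side yellow_d rim [0.472  0.0156] 95 z 0.0086
side red_d rim [ 0.6154 -0.3189] 197 z 0.0082
```

View pics/end.png

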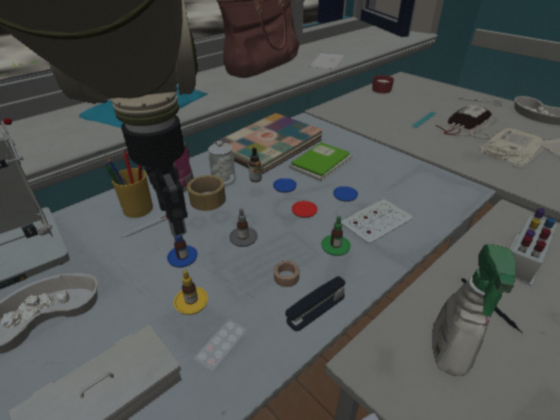

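All four bottles stand upright on their own dishes: blue (181,248), yellow (190,290), grey (242,227) and green (336,235). The red dish (304,209) is empty and the plaster roll (286,272) has not moved.

```bash
python3 -c "
from rig import bot
print(bot.sign_off())"
```

```text
the job is handed in; nothing more can be done
None
```

The job is handed in: each of the four bottles stands upright on its own colour's dish, about 2 mm or less from the centre by the last measurement; the red dish is empty and the plaster roll is where it lay, done in about 44 s (the judge's result was not shown).

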